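# Pack the bead box

## Robot

A 7-joint arm with a two-finger parallel gripper is mounted at the origin on the work surface. World frame = base frame: x ahead of the robot, y to its left, z up, the work surface at z = 0. Lengths are in m, angles in rad, forces in N, time in s.
With the tool pointing down it reaches from about 0.4 to 0.85 m from the base axis. Payload 10.4 kg.
Tool frame: the origin (TCP) lies where the fingers leave the gripper's body, on its centre line; the fingertips stand 70 mm ahead of it and the grasp point (between the pads) lies 51 mm ahead of it; z points along the fingers, y is the line along which they close (so a half turn about z gives the same grasp; the last joint's range is limited). The gripper opens to 87 mm and grips with 3 to 60 N. Pads are 19 mm wide; open, the fingers measure 117 mm over their backs; the gripper's body (75 mm by 190 mm) begins 51 mm behind the grasp point.
Start: joints at [1.122, 0.332, -0.065, 1.46, 0.022, 1.35, -0.088], TCP at [0.258, -0.569, 0.292] pointing down, gripper open.
Joint ranges: [-2.6, 2.6], [-0.5, 2.12], [-1.47, 1.34], [0.16, 2.42], [-1.27, 4.41], [0.06, 2.06], [-2.6, 2.6]. Speed limits (rad/s): [2.22, 2.22, 2.79, 2.79, 3.14, 3.14, 3.14].

## Interface

Orientations are given as a rotation vector (axis times angle).
In Python, from cell import arm, gripper_to, inverse_kinematics, readout, eyes gives the robot as it stands. Calls block until the motion is done:
- arm.move_ptp(position, orientation): joint-space move of the TCP to a pose.
- arm.movel(position, velocity=0.15, attitude=None): straight line of the TCP; attitude=None keeps the orientation; velocity is the mean speed in m/s.
- arm.move_joints(angles): joint-space move.
- gripper_to(opening): finger opening in m; the grip force is fixed at half the most; returns when the fingers have stopped.
- arm.pause(seconds).
- inverse_kinematics(position, orientation): joint angles nearest the present ones, or None.
- readout.sense(): the state.
- eyes.read_camera(name): name is "scene" or "side" or "wrist"; returns the picture (384x512x3 uint8, blue, green, red); there is no depth.
- eyes.camera_params(name): a dict with "fovy" (degrees; the focal length in pixels is half the picture's height over the tangent of half this angle, whatever the lens; pixels are square), "cx", "cy" (the principal point, pixels), "R" (3x3) and "t" (3): a world point X has camera coordinates R X + t. Camera axes: x right, y down, z forward; pixel columns grow to the right and rows downward; lengths in m; the calibration is good to about 2 mm. A picture is of the moment at which its call begins: read the wrist's pose just before it. camera_params takes no time and is no camera call; for the wrist camera it gives the pose at the moment of the call.
A pose or a line that the arm cannot do raises arm.Unreachable and nothing moves.
- arm.hand_in(): hands the job in; it is judged then, once.
The state is a dict: "time": time; "joints": joint angles; "dq": joint speeds; "joint_efforts": joint torques, N m; "tool_pos": TCP position; "eef_rot": TCP orientation; "ft_force": force on the tool from outside, world axes, zero at the start; "moment": the same for the moment, N m; "grip_width": finger opening in m; "finger_force": force on a finger pad.
Only numpy, scipy, OpenCV 4.12 (cv2) and the standard library are available. Lean on these libraries where they do the work, as an engineer would, in place of code of your own. Each camera call takes 0.05 s, during which the arm holds its last target. There are 200 camera calls.

## Task

Pack every bead jar and bead tin that stands on the table into the large section of the wooden bead box, all standing upright on its floor side by side with none stacked. Pick the brass reamer out of the black tray, leaving the other reamers in the tray, lay it in the small compartment of the box and shut the flap over it. Leave the bowl, canister, pliers and scoop alone.

Things in the scene. Friction and masses are not known exactly. Their poses are not given: they have to be found in the camera images.
- beadbox: open wooden box, fixed, 122 (its x) x 253 (y) x 50 mm high; walls and divider 7 mm thick, all 50 mm high. Origin: centre of underside, z up. Towards -y the large section, inside 108 (x) x 162 mm (y), floor 8 mm up: room for two rows of three 50 mm items (the long tin takes two places), 3 mm between. Towards +y the small compartment, inside 108 x 70 mm, floor 25 mm up, with a flap.
- box_main (a point): centre of the floor of the large section (8 mm above the table); axes as the box's
- box_side (a point): centre of the raised floor of the small compartment (25 mm above the table); axes as the box's
- flap (a joint): angle (rad) of the compartment's dark wooden flap, 118 mm (box x) x 76 mm, 6 mm thick, 60 g, hinged along box x on top of the +y end wall. 0 = shut, flat on the rim; pi/2 = upright; starts open at 1.9 to 2.25, leaning out past the +y end (stop 2.3). Light friction hinge (0.04 N m), stays where left; push its outer face over towards the large section, then down, to shut it.
- flap_hinge (a point): middle of the flap's hinge line, 53 mm above the table, 124.5 mm along +y from the box's centre; turns with the flap
- flap_edge (a point): middle of the flap's free edge, 76 mm from the hinge, at mid thickness
- jar_red: a round glass bead jar with red beads and a cork stopper: glass body 50 mm in diameter and 48 mm high, above it the cork, 24 mm in diameter and 28 mm high (76 mm in all), 120 g or so; lift it by the cork. Origin: centre of its underside; z up. May be absent (None).
- jar_blue: a round glass bead jar with blue beads and a cork stopper: glass body 50 mm in diameter and 48 mm high, above it the cork, 24 mm in diameter and 28 mm high (76 mm in all), 120 g or so; lift it by the cork. Origin: centre of its underside; z up. May be absent (None).
- jar_yellow: a round glass bead jar with yellow beads and a cork stopper: glass body 50 mm in diameter and 48 mm high, above it the cork, 24 mm in diameter and 28 mm high (76 mm in all), 120 g or so; lift it by the cork. Origin: centre of its underside; z up. May be absent (None).
- tin_green: a square green bead tin with a wooden grip block: body 50 x 50 mm and 48 mm high, on it centrally the grip, 24 x 24 mm and 28 mm high with sides parallel to the tin's (76 mm in all), 130 g or so. Origin: centre of its underside; x and y along its sides, z up. May be absent (None).
- tin_white: a square white bead tin with a wooden grip block: body 50 x 50 mm and 48 mm high, on it centrally the grip, 24 x 24 mm and 28 mm high with sides parallel to the tin's (76 mm in all), 130 g or so. Origin: centre of its underside; x and y along its sides, z up. May be absent (None).
- tin_long: a long blue bead tin with a wooden grip bar: body 104 mm (its x) x 50 mm (its y) and 48 mm high, on it centrally the grip, 40 mm (x) x 24 mm (y) and 28 mm high (76 mm in all), 220 g or so. Origin: centre of its underside; z up. May be absent (None).
- tray: black magnetic tray with low flared walls, fixed, about 225 (its x) x 120 mm (y), walls 18 mm high, inner floor 214 x 106 mm, 3 mm above the table. Four reamers lie in it side by side, roughly along the tray's y, about 46 mm apart, in any order. Origin: centre of its underside, z up.
- reamer_brass: the brass bead reamer, the wanted one, lying in the tray: handle a bar 56 mm long, 16 x 16 mm with flat sides, with an 8 mm thick, 18 mm long stub on its +x end at mid height; 40 g. Lies flat. Origin: centre of the underside of the handle; x along the handle towards the stub, z up.
- reamer_steel: a dark steel reamer in the tray, not wanted: handle a bar 56 mm long, 16 x 16 mm with flat sides, with an 8 mm thick, 18 mm long stub on its +x end at mid height; 40 g. Lies flat. Origin: centre of the underside of the handle; x along the handle towards the stub, z up.
- reamer_red: a reamer with a red plastic body in the tray, not wanted: handle a bar 56 mm long, 16 x 16 mm with flat sides, with an 8 mm thick, 18 mm long stub on its +x end at mid height; 40 g. Lies flat. Origin: centre of the underside of the handle; x along the handle towards the stub, z up.
- reamer_white: a reamer with a white plastic body in the tray, not wanted: handle a bar 56 mm long, 16 x 16 mm with flat sides, with an 8 mm thick, 18 mm long stub on its +x end at mid height; 40 g. Lies flat. Origin: centre of the underside of the handle; x along the handle towards the stub, z up.
- bowl: a grey stoneware bowl, 110 mm across and 55 mm high, beyond the items; leave alone. Origin: centre of its underside.
- canister: a lidded green glass canister, 76 mm in diameter and 100 mm high, beyond the box; leave alone. Origin: centre of its underside.
- pliers: aluminium flat-nose pliers with dark grips, 140 mm long, lying near the robot on its left; leave alone. Origin: about the middle of their underside.
- scoop: a white plastic bead scoop, 120 mm long and 22 mm high, lying near the robot on its right; leave alone. Origin: middle of its underside.
There are look-alikes about, which are no part of the job. What is shaped like the jar_red but orange is not meant.

How it is judged:
At the end, for the whole second after the job is handed in: Every present jar and tin stands upright (0.07 rad) on the floor of the large section (within 4 mm; centre within 34 x 62 mm of its middle); the brass reamer lies in the small compartment (within 50 x 34 mm of its middle, under 20 mm up); the flap is shut within 0.08 rad; all at rest (x of jar_red in the frame of box_main between -0.034 and 0.034 m and y of jar_red in the frame of box_main between -0.062 and 0.062 m and z of jar_red in the frame of box_main between -0.004 and 0.004 m and angle between each of jar_red, jar_blue, jar_yellow, tin_green, tin_white, tin_long's own z axis and vertical below 0.07 rad and linear speed of each of jar_red, jar_blue, jar_yellow, tin_green, tin_white, tin_long, reamer_brass below 0.02 m/s and x of jar_blue in the frame of box_main between -0.034 and 0.034 m and y of jar_blue in the frame of box_main between -0.062 and 0.062 m and z of jar_blue in the frame of box_main between -0.004 and 0.004 m and x of jar_yellow in the frame of box_main between -0.034 and 0.034 m and y of jar_yellow in the frame of box_main between -0.062 and 0.062 m and z of jar_yellow in the frame of box_main between -0.004 and 0.004 m and x of tin_green in the frame of box_main between -0.034 and 0.034 m and y of tin_green in the frame of box_main between -0.062 and 0.062 m and z of tin_green in the frame of box_main between -0.004 and 0.004 m and x of tin_white in the frame of box_main between -0.034 and 0.034 m and y of tin_white in the frame of box_main between -0.062 and 0.062 m and z of tin_white in the frame of box_main between -0.004 and 0.004 m and x of tin_long in the frame of box_main between -0.034 and 0.034 m and y of tin_long in the frame of box_main between -0.062 and 0.062 m and z of tin_long in the frame of box_main between -0.004 and 0.004 m and x of reamer_brass in the frame of box_side between -0.05 and 0.05 m and y of reamer_brass in the frame of box_side between -0.034 and 0.034 m and z of reamer_brass in the frame of box_side between -0.004 and 0.02 m and value of joint flap below 0.08 rad); the robot touches nothing.
It fails at once if another reamer was taken out of the tray (not (x of reamer_steel in the frame of tray between -0.12 and 0.12 m and y of reamer_steel in the frame of tray between -0.07 and 0.07 m and z of reamer_steel in the frame of tray between -0.02 and 0.05 m) or not (x of reamer_red in the frame of tray between -0.12 and 0.12 m and y of reamer_red in the frame of tray between -0.07 and 0.07 m and z of reamer_red in the frame of tray between -0.02 and 0.05 m) or not (x of reamer_white in the frame of tray between -0.12 and 0.12 m and y of reamer_white in the frame of tray between -0.07 and 0.07 m and z of reamer_white in the frame of tray between -0.02 and 0.05 m)).
It fails at once if the bowl, canister, pliers or scoop was moved by more than 5 cm or tipped over (distance of any of bowl, canister, pliers, scoop from where it was at the start of the episode above 0.05 m or angle between any of bowl, canister, pliers, scoop's own z axis and vertical above 0.6 rad).
Of jar_red, jar_blue, jar_yellow, tin_green, tin_white, tin_long only 4 to 5 are there at a start; the rules pass over those that are not, and their reading is None.
At some moment in a run one of jar_red, jar_blue, jar_yellow, tin_green, tin_white, tin_long may be knocked a few centimetres aside while the robot is not near it.
It also fails if it takes over 200 s, if anything falls off the work surface, if the arm or the gripper's body presses on something with over 40 N, if the wrist force passes 120 N, or if a joint passes its speed limit or range.

## Working session

There is one attempt and no reset: what is moved stays moved. The work goes in short steps, each a Python script; the robot and the scene stay as the last script left them, time stands still between calls to the robot, and variables do not carry over. Pictures are saved under pics/ and viewed, at most 14 in all, crops included, and the job is handed in when it is done.

```bash
ls; mkdir -p pics
python3 - <<'E'
from cell import arm, readout, eyes
import cv2
for n in ("scene","side"):
    cv2.imwrite(f"pics/{n}0.png",cv2.resize(eyes.read_camera(n),(800,600),interpolation=cv2.INTER_CUBIC))
    p=eyes.camera_params(n);C=-p["R"].T@p["t"];print(n,p["fovy"],p["cx"],p["cy"],C,p["R"][2])
s=readout.sense();print(s["time"],s["tool_pos"],s["eef_rot"])
E
```

```text
pics
scene 44.72632340750929 252.3612453365186 188.80118364622498 [1.20384499 0.41050889 1.1362168 ] [-0.49533627 -0.32649991 -0.80500919]
side 45.67614982098764 252.4607886776521 195.44328513967363 [ 0.2379288  -0.81861564  0.58861157] [ 0.29637797  0.80266646 -0.51757768]
0.1 [ 0.25802289 -0.56898587  0.29153065] [-3.06951280e+00 -6.63499605e-01  5.64913611e-04]
```

View pics/scene0.png

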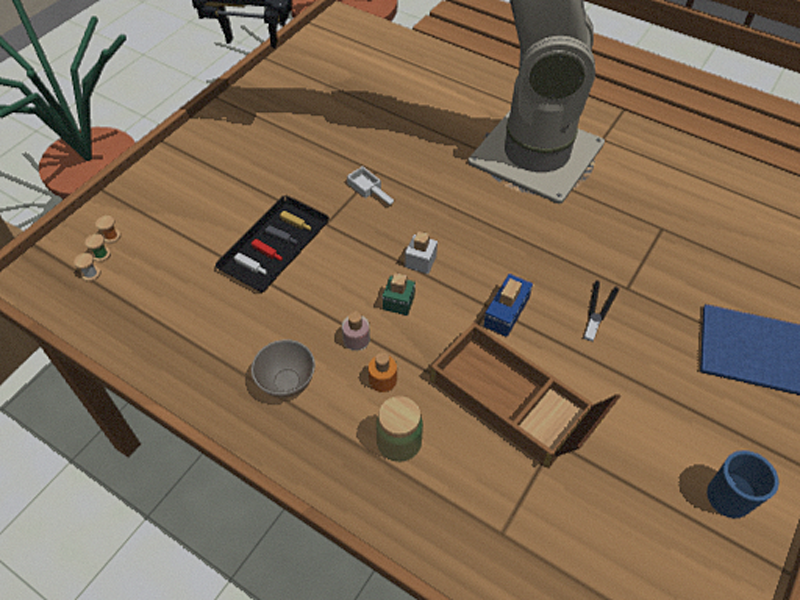

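View pics/side0.png

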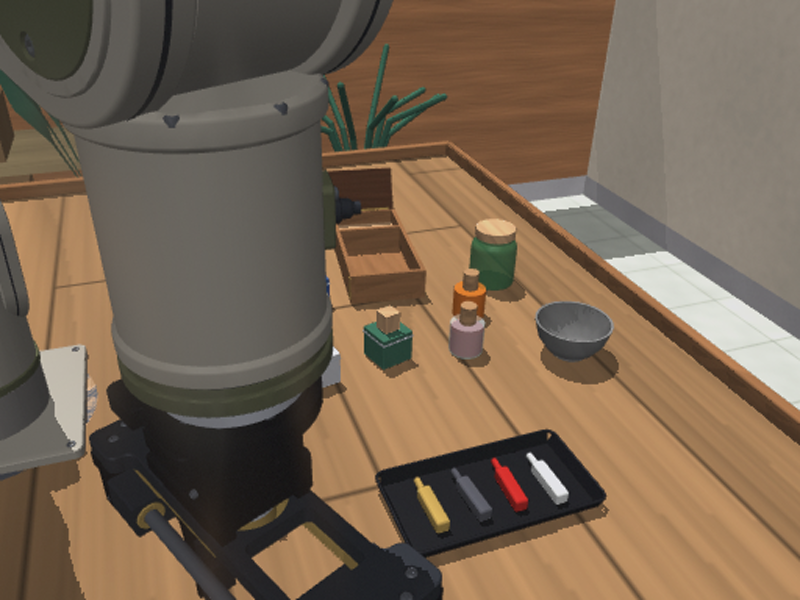

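The scene view shows the white tin (420,250), green tin (398,293), long blue tin (508,303), a mauve jar (355,330) and an orange jar (382,370). The three small items at (105,228), (97,245) and (85,265) are unclear. The brass reamer is in the tray at (295,219). I'll enlarge the two jars and the three small items.

Run:
```python
from cell import eyes
import cv2, numpy as np
a=eyes.read_camera("scene");b=eyes.read_camera("side")
c=lambda i,x,y,w,h:cv2.resize(i[y:y+h,x:x+w],(400,300),interpolation=cv2.INTER_CUBIC)
o=np.vstack([np.hstack([c(a,205,190,80,60),c(a,30,125,80,60)]),np.hstack([c(b,265,160,80,60),c(a,150,120,80,60)])])
cv2.imwrite("pics/crop1.png",o)
```

```text
(no output)
```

View pics/crop1.png

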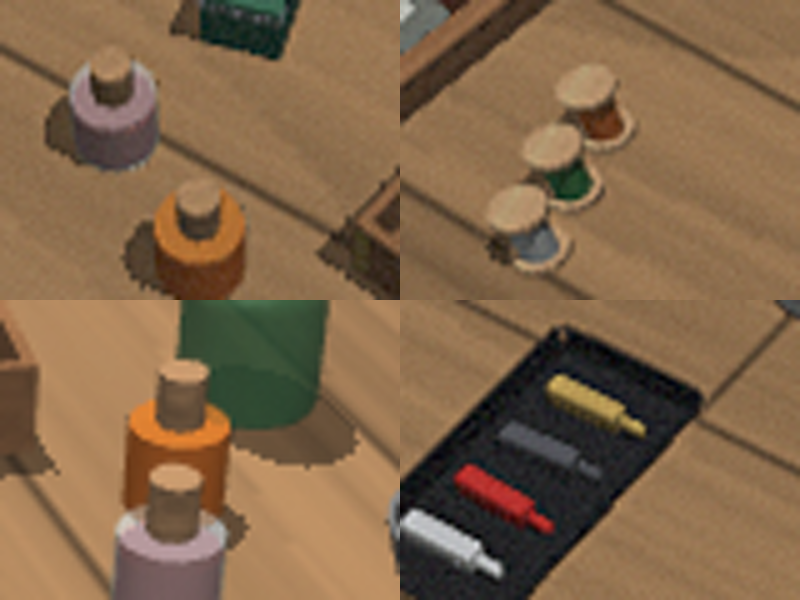

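The mauve jar has the described jar shape with a cork and glass. The orange one is the look-alike ruled out by the task, and the other three are thread spools. At least four items must be present and only the three tins otherwise qualify, so the mauve jar counts. I'll check its colour with the wrist camera.

```bash
cat > h.py <<'E'
from cell import arm, gripper_to, inverse_kinematics, readout, eyes
import numpy as np, cv2
from scipy.spatial.transform import Rotation as Ro
def ray(n,uv,z,p=None):
    p=p or eyes.camera_params(n); f=192/np.tan(np.radians(p["fovy"]/2))
    d=p["R"].T@np.array([(uv[0]-p["cx"])/f,(uv[1]-p["cy"])/f,1]); C=-p["R"].T@p["t"]
    return (C+d*(z-C[2])/d[2])
def proj(p,X):
    f=192/np.tan(np.radians(p["fovy"]/2)); c=p["R"]@np.asarray(X)+p["t"]; return f*c[:2]/c[2]+[p["cx"],p["cy"]]
def down(a): # tool down, closing axis y at world angle a (mod pi)
    # R = Rz(psi)*Rx(pi): tool y -> -(world y rotated psi)
    return (Ro.from_euler('z',a-np.pi/2)*Ro.from_euler('x',np.pi)).as_rotvec()
E
python3 - <<'E'
from h import *
for n,uv,z in [("white",(421,238),.076),("green",(398,280),.076),("long",(512,288),.076),("mauve",(355,320),.076),("orange",(382,360),.076),("bowl",(283,368),.055),("can",(400,415),.1),
 ("boxA",(430,368),.05),("boxB",(474,328),.05),("boxC",(598,400),.05),("boxD",(545,462),.05),("brass",(293,219),.019),("tA",(217,268),.018),("tB",(286,197),.018),("tC",(329,212),.018),("tD",(262,292),.018)]:
    print(n,ray("scene",np.array(uv)*.64,z)[:2].round(3))
s=readout.sense(); T=Ro.from_rotvec(s["eef_rot"]).as_matrix(); p=eyes.camera_params("wrist")
print("cam in tool",T.T@(-p["R"].T@p["t"]-s["tool_pos"]),(p["R"]@T).round(2),p["fovy"])
for x,y in [(.5,-.05),(.5,-.25),(.55,0.1)]:
    for a in (0,np.pi/2,-np.pi/2,np.pi): print(x,y,a,inverse_kinematics([x,y,.4],down(a)))
E
```

```text
white [ 0.41  -0.051]
green [ 0.519 -0.033]
long [0.422 0.151]
mauve [ 0.635 -0.048]
orange [0.677 0.038]
bowl [ 0.773 -0.103]
can [0.758 0.126]
boxA [0.633 0.107]
boxB [0.519 0.13 ]
boxC [0.532 0.375]
boxD [0.68  0.349]
brass [ 0.467 -0.324]
tA [ 0.65 -0.37]
tB [ 0.425 -0.376]
tC [ 0.41  -0.274]
tD [ 0.648 -0.259]
cam in tool [ 0.07196024  0.00030018 -0.09266839] [[ 0.    1.    0.  ]
 [-0.96  0.   -0.27]
 [-0.27  0.    0.96]] 66.38634728583325
0.5 -0.05 0 None
0.5 -0.05 1.5707963267948966 [ 0.57513836  0.05887181 -0.58764916  1.56891594  0.03266208  1.52368857
 -1.58404597]
0.5 -0.05 -1.5707963267948966 [ 0.69171449  0.06967743 -0.71234103  1.56392634  0.04556849  1.52494319
  1.54928118]
0.5 -0.05 3.141592653589793 [ 0.65790645  0.06630708 -0.67595727  1.5653372   0.04151057  1.52453889
 -0.01889794]
0.5 -0.25 0 [-0.56956728  0.25161071  1.16368077  1.50262763 -0.23077861  1.53841029
 -2.55163155]
0.5 -0.25 1.5707963267948966 [ 0.63486642  0.16745542 -0.29185923  1.44548255  0.0480057   1.53565319
 -1.22561811]
0.5 -0.25 -1.5707963267948966 [ 0.87331788  0.19678952 -0.57624128  1.43277723  0.10677815  1.54332955
  1.87379808]
0.5 -0.25 3.141592653589793 [ 0.7752685   0.18261949 -0.45763038  1.43788989  0.08036334  1.53962081
  0.32174007]
0.55 0.1 0 [ 0.75130289  0.4510067  -1.37912116  1.41035234  0.4430636   1.63264932
  2.56378928]
0.55 0.1 1.5707963267948966 [ 0.49186808  0.2597377  -0.91583752  1.42029488  0.20512785  1.56102914
 -1.9802463 ]
0.55 0.1 -1.5707963267948966 [ 0.52224531  0.2710587  -0.95901223  1.41898861  0.22098671  1.5644911
  1.15020815]
0.55 0.1 3.141592653589793 [ 0.49815456  0.26197753 -0.92467287  1.42002181  0.20829619  1.56170675
 -0.41167376]
```

Run:
```python
from h import *
import pickle
for i,(x,y) in enumerate([(.52,-.3),(.58,.08)]):
    arm.move_ptp([x,y,.4],down(np.pi/2)); arm.pause(.3)
    p=eyes.camera_params("wrist"); im=eyes.read_camera("wrist")
    pickle.dump((p,im),open(f"w{i}.pkl","wb")); cv2.imwrite(f"pics/w{i}.png",cv2.resize(im,(800,600),interpolation=cv2.INTER_CUBIC))
print(readout.sense()["time"])
```

```text
3.7833
```

View pics/w1.png

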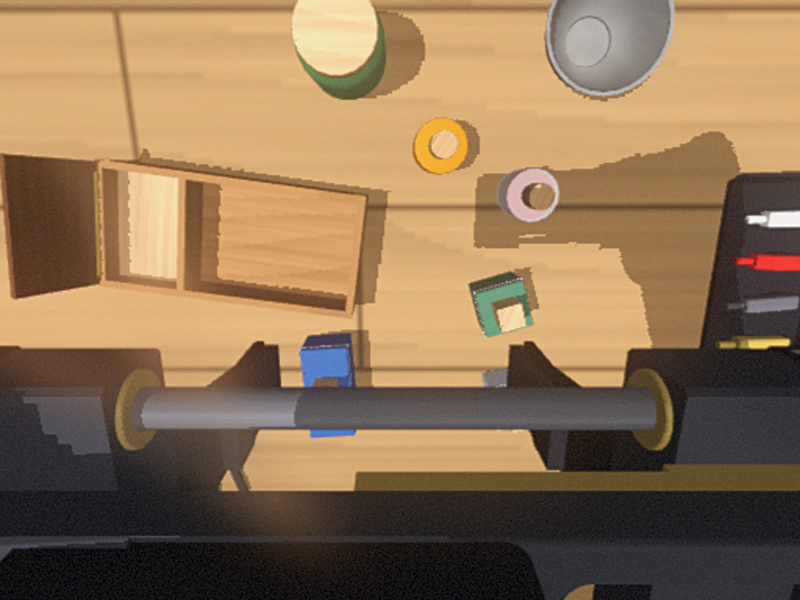

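View pics/w0.png

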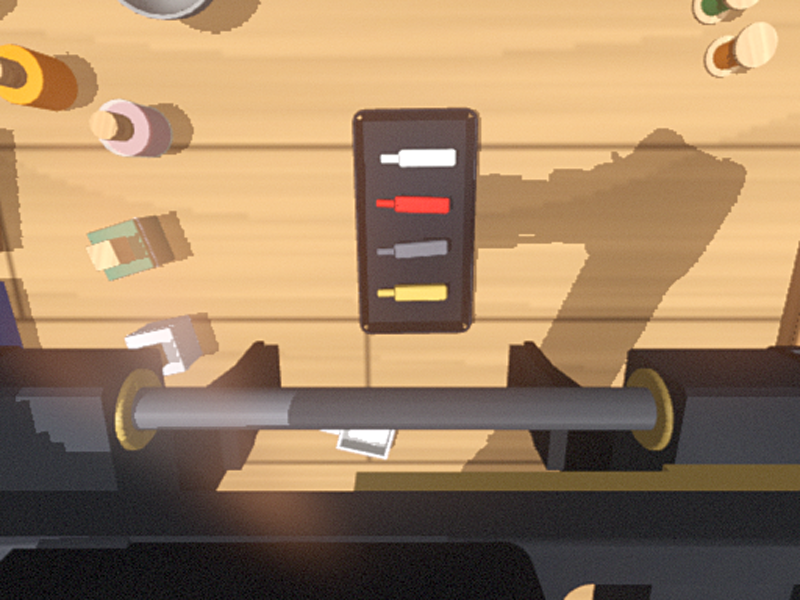

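The wrist views confirm the mauve jar at w0 (106,124) and w1 (541,196), and the brass reamer at w0 (415,293). The box rim corners are in w1 at (100,162), (368,193) and (352,313), with the flap open on the left. I'll take closer views of the box and of the white and long tins, which the gripper hid.

Run:
```python
from h import *
import pickle
for i,(x,y,z,a) in enumerate([(.54,.24,.3,np.pi/2),(.6,.06,.36,-np.pi/2)],2):
    arm.move_ptp([x,y,z],down(a)); arm.pause(.3)
    p=eyes.camera_params("wrist"); im=eyes.read_camera("wrist")
    pickle.dump((p,im),open(f"w{i}.pkl","wb")); cv2.imwrite(f"pics/w{i}.png",cv2.resize(im,(800,600),interpolation=cv2.INTER_CUBIC))
print(readout.sense()["time"])
```

```text
8.0167
```

View pics/w2.png

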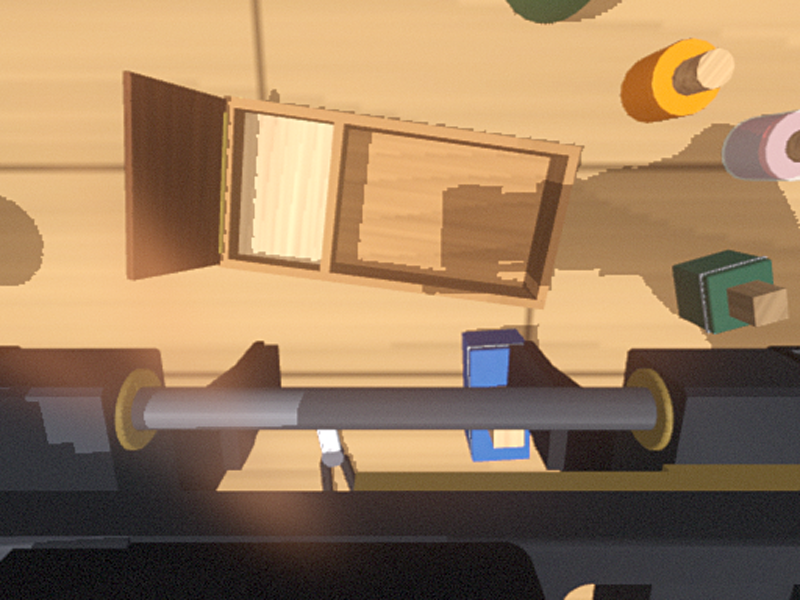

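View pics/w3.png

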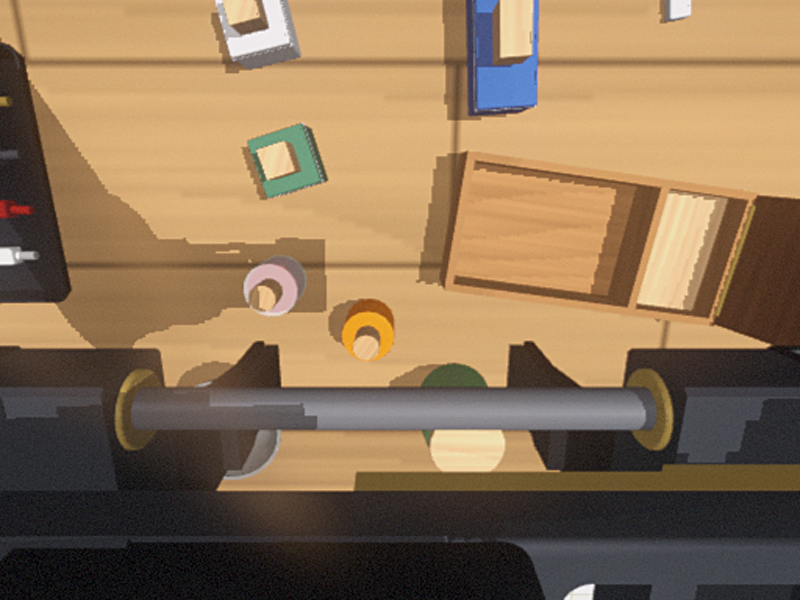

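```bash
cat > fit.py <<'E'
from h import *
import pickle
from scipy.optimize import least_squares
W=[pickle.load(open(f"w{i}.pkl","rb"))[0] for i in range(4)]
L=np.array([(.061,-.1265),(-.061,-.1265),(.061,.1265),(-.061,.1265)])
def fit(L,P):
    return least_squares(lambda q:(L@np.array([[np.cos(q[2]),np.sin(q[2])],[-np.sin(q[2]),np.cos(q[2])]])+q[:2]-P).ravel(),[.58,.24,0])
E
python3 - <<'E'
from fit import *
w2=[(581,147),(543,306),(230,97),(222,266)]; w3=[(445,287),(468,153),(712,324),(756,192)]
for w,c in ((2,w2),(3,w3)):
    P=np.array([ray("",np.array(u)*.64,.05,W[w])[:2] for u in c]); r=fit(L,P); print(r.x,r.fun.round(4))
sc=[(430,368),(474,328),(545,462)]
P=np.array([ray("scene",np.array(u)*.64,.05)[:2] for u in sc]); r=fit(L[:3],P); print("scene",r.x,r.fun.round(4))
for n,w,u,z in [("mauve",1,(541,196),.076),("mauve",0,(106,124),.076),("mauve",3,(263,297),.076),("green",3,(276,160),.076),("green",1,(510,318),.076),
 ("g1",3,(248,139),.048),("g2",3,(302,124),.048),("g3",3,(323,181),.048),("g4",3,(266,197),.048),
 ("brassE",0,(448,293),.011),("brassS",0,(393,293),.011),("h0",0,(448,293),.019),("long",2,(509,437),.076)]:
    print(n,w,ray("",np.array(u)*.64,z,W[w])[:2].round(4))
# flap edge corners: intersect ray with unknown height: triangulate angle using (125,72),(130,279) & arc about hinge
E
```

```text
[ 0.5869659   0.23673424 -0.13279595] [ 0.0009 -0.0015 -0.002  -0.0022  0.0014  0.0025 -0.0003  0.0013]
[ 0.58588685  0.23838315 -0.13281818] [ 0.0024 -0.0017 -0.0028 -0.0012  0.0012  0.0012 -0.0008  0.0016]
scene [ 0.5985519   0.24058337 -0.18848357] [ 0.0021 -0.0021 -0.0041 -0.0019  0.0021  0.004 ]
mauve 1 [ 0.6313 -0.0524]
mauve 0 [ 0.6305 -0.056 ]
mauve 3 [ 0.6298 -0.051 ]
green 3 [ 0.5181 -0.0326]
green 1 [ 0.5175 -0.0327]
g1 3 [ 0.5006 -0.0618]
g2 3 [ 0.4887 -0.0161]
g3 3 [ 5.345e-01 -4.000e-04]
g4 3 [ 0.548  -0.0501]
brassE 0 [ 0.4645 -0.3606]
brassS 0 [ 0.4644 -0.3009]
h0 0 [ 0.4666 -0.3596]
long 2 [0.4126 0.1479]
```

Run:
```python
from h import *
import pickle
arm.move_ptp([.56,.06,.42],down(-np.pi/2)); arm.pause(.3)
p=eyes.camera_params("wrist"); im=eyes.read_camera("wrist")
pickle.dump((p,im),open("w4.pkl","wb")); cv2.imwrite("pics/w4.png",cv2.resize(im[:240],(800,375),interpolation=cv2.INTER_CUBIC))
print(readout.sense()["tool_pos"])
```

```text
[0.56010643 0.05986078 0.41930551]
```

View pics/w4.png

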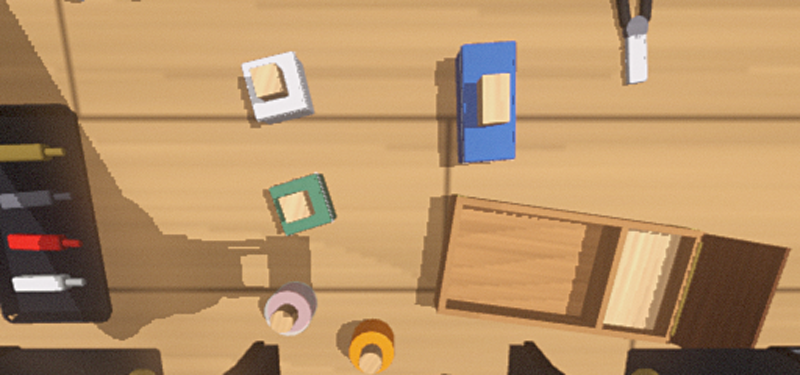

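This view is clear: white grip (267,80), green grip (296,206), long grip (494,98), box rim (457,195), (437,312), (703,232), (668,341). I'll compute poses and the flap angle from it.

Run:
```python
from fit import *
p4=pickle.load(open("w4.pkl","rb"))[0]; W.append(p4)
R=lambda u,z,w=4:ray("",np.array(u)*.64,z,W[w])[:2]
P=np.array([R(u,.05) for u in [(437,312),(457,195),(668,341),(703,232)]]); r=fit(L,P); print(r.x,r.fun.round(4))
for n,u in [("white",(267,80)),("green",(296,206)),("long",(494,98)),("mauve",(283,319))]: print(n,R(u,.076).round(4))
def ang(a,b,z): d=R(b,z)-R(a,z); return round(float(np.arctan2(d[1],d[0])),3)
print("white yaw",ang((293,52),(313,108),.048),"green",ang((316,176),(331,222),.048),ang((270,190),(287,236),.048),"long",ang((516,42),(515,158),.048),ang((510,71),(509,123),.076))
q=np.array([.5866,.2375,-.1328]); c,s=np.cos(q[2]),np.sin(q[2])
for w,uvs in ((2,[(125,72),(130,279)]),(4,[(788,248)])):
    for u,lx in zip(uvs,[.059,-.059] if w==2 else [-.059]):
        best=[]
        for th in np.arange(1.5,2.35,.01):
            ly=.1245-.076*np.cos(th); X=[q[0]+c*lx-s*ly,q[1]+s*lx+c*ly,.053+.076*np.sin(th)]
            best.append((np.linalg.norm(proj(W[w],X)-np.array(u)*.64),th))
        print("flap",w,min(best))
# brass axis
print("brass",R((448,293),.019,0),R((393,293),.019,0), R((419,285),.019,0),R((419,301),.019,0))
```

```text
[ 0.58533251  0.23817345 -0.13664114] [ 0.     -0.0012 -0.0005 -0.0011  0.0025  0.0012 -0.002   0.0011]
white [ 0.4093 -0.0508]
green [ 0.5173 -0.0313]
long [0.4236 0.1481]
mauve [ 0.6281 -0.0502]
white yaw 0.327 green 0.287 0.302 long 0.062 0.047
flap 2 (np.float64(1.2638467326439202), np.float64(1.9800000000000004))
flap 2 (np.float64(1.8257544092727511), np.float64(1.9800000000000004))
flap 4 (np.float64(0.33682225295306784), np.float64(1.9400000000000004))
brass [ 0.46658973 -0.35962145] [ 0.46654391 -0.30088166] [ 0.47536063 -0.3285106 ] [ 0.45768573 -0.32878921]
```

```bash
cat >> h.py <<'E'
Q=np.array([.5862,.2378,-.1340])
def box(lx,ly):
    c,s=np.cos(Q[2]),np.sin(Q[2]); return np.array([Q[0]+c*lx-s*ly,Q[1]+s*lx+c*ly])
def best(pos,angs,tilt=None):
    j=readout.sense()["joints"]; o=[]
    for a in angs:
        r=down(a) if tilt is None else (tilt*Ro.from_rotvec(down(a))).as_rotvec()
        k=inverse_kinematics(pos,r)
        if k is not None: o.append((np.abs(k-j).max(),r.tolist()))
    return np.array(min(o)[1])
def snap(n,name,x0=0,y0=0,w=512,h=384):
    im=eyes.read_camera(n)[y0:y0+h,x0:x0+w]; k=min(800/w,600/h); cv2.imwrite(f"pics/{name}.png",cv2.resize(im,None,fx=k,fy=k,interpolation=cv2.INTER_CUBIC))
E
python3 - <<'E'
from h import *
gripper_to(.034)
p=[.4655,-.330]; r=best(p+[.2],[0,np.pi])
arm.move_ptp(p+[.2],r); arm.movel(p+[.077],.1)
gripper_to(.0); s=readout.sense(); print("grip",s["grip_width"],s["finger_force"],s["tool_pos"],s["ft_force"])
arm.movel(p+[.25],.15); print(readout.sense()["grip_width"])
t=np.radians(20); axis=np.array([np.cos(Q[2]),np.sin(Q[2]),0]); tilt=Ro.from_rotvec(axis*t)
G=np.r_[box(0,.0845-.07*np.sin(t)),.104]
print(tilt.apply([-np.sin(Q[2]),np.cos(Q[2]),0]))
r=best(G+[0,0,.13],[np.pi/2+Q[2],-np.pi/2+Q[2]],tilt)
arm.move_ptp(G+[0,0,.13],r); arm.movel(G,.08)
s=readout.sense(); print(s["grip_width"],s["tool_pos"],s["ft_force"],s["time"])
snap("scene","rel",256,192,180,135)
E
```

```text
grip 0.01590517635039716 30.00040590763092 [ 0.46561059 -0.33010097  0.07720534] [ 0.3732343  -0.11901684  1.69155433]
0.015517884263094167
[0.12554232 0.93126868 0.34202014]
0.015425302761431687 [0.59449095 0.29790873 0.10444457] [-1.16022195  0.16797913 -0.28701495] 18.8083
```

View pics/rel.png

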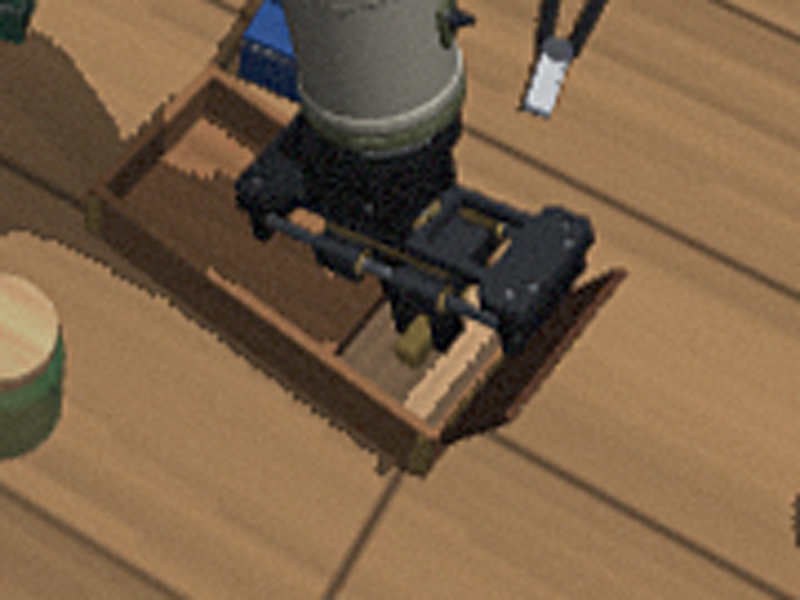

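Run:
```python
from h import *
gripper_to(.032); arm.pause(.3)
s=readout.sense(); arm.movel(s["tool_pos"]+[0,0,.12],.1)
P=np.r_[box(0,-.02),.30]; arm.move_ptp(P,best(P,[Q[2],Q[2]+np.pi])); arm.pause(.2)
snap("scene","rel2",288,224,128,96); print(readout.sense()["time"])
```

```text
22.6833
```

View pics/rel2.png

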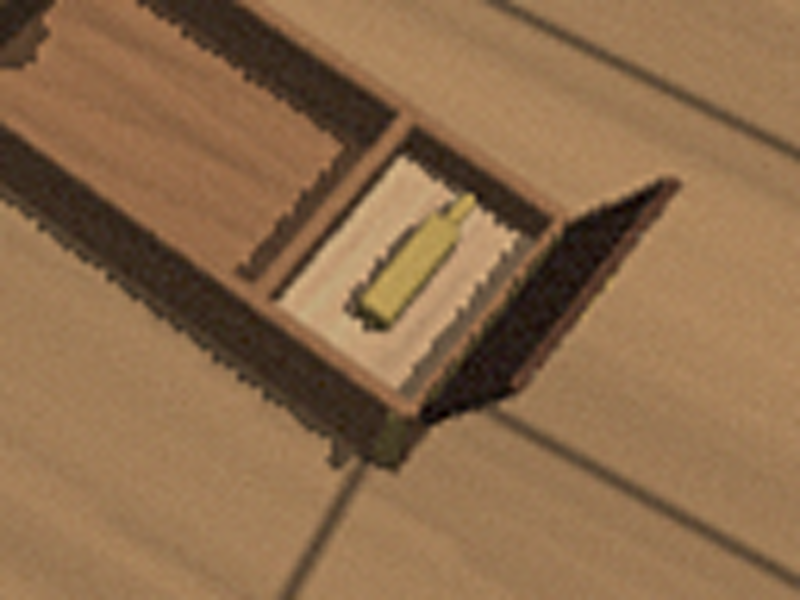

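The brass reamer lies flat in the small compartment, centred around (415,265). Next I'll shut the flap.

```bash
cat > flap.py <<'E'
from h import *
gripper_to(0)
tcp=lambda ly,z: np.r_[box(0,ly),z+.07]
P=tcp(.215,.17); arm.move_ptp(P,best(P,[Q[2],Q[2]+np.pi]))
arm.movel(tcp(.215,.095),.1)
arm.movel(tcp(.145,.095),.06)
for th in np.linspace(1.5,0,9):
    r=.06; y=.1245-r*np.cos(th)+.003*np.sin(th); z=.053+r*np.sin(th)+.003*np.cos(th)
    arm.movel(tcp(y+.0095,z-.0015),.06)
s=readout.sense(); print(s["tool_pos"],s["ft_force"],s["time"])
arm.movel(s["tool_pos"]+[0,0,.15],.15)
P=np.r_[box(0,-.06),.30]; arm.move_ptp(P,best(P,[Q[2],Q[2]+np.pi])); arm.pause(.2)
snap("scene","flap",256,192,160,120)
E
python3 flap.py
```

```text
[0.59660813 0.3119645  0.1260749 ] [-3.13715238 -0.03093316 12.8340148 ] 29.85
```

View pics/flap.png

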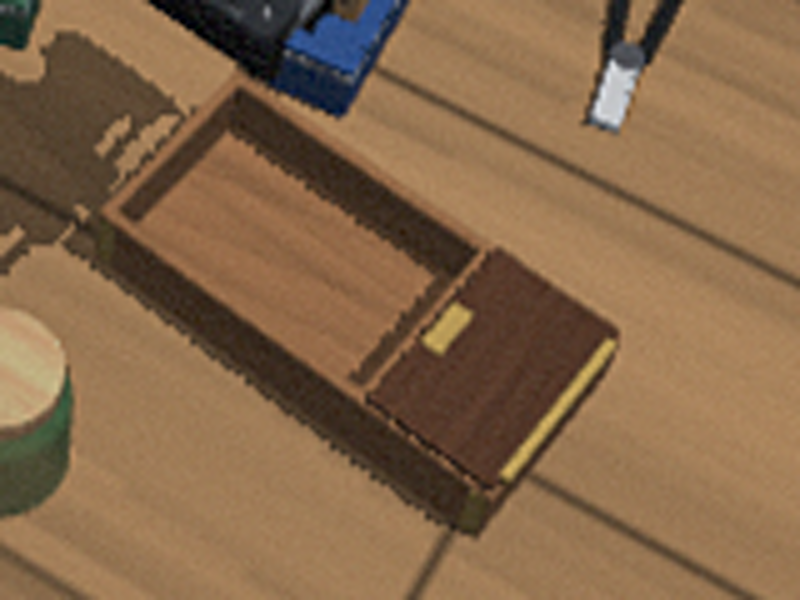

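The flap is flat and shut, and the small compartment is covered. Now the jars and tins, with a check before each pick that nothing has been knocked since w4.

```bash
cat > pack.py <<'E'
from h import *
import pickle, sys
p4,im4=pickle.load(open("w4.pkl","rb"))
H=np.pi/2
ITEMS={"jar":(.6285,-.0508,[k*H/2 for k in range(-4,5)],(.027,-.0925),(283,319)),
 "green":(.5175,-.0318,[.295+k*H for k in range(-2,3)],(.027,-.0385),(296,206)),
 "white":(.4093,-.0508,[.327+k*H for k in range(-2,3)],(.027,.0155),(267,80)),
 "long":(.4236,.1481,[.055-H,.055+H],(-.027,-.0385),(494,98))}
def look():
    arm.move_ptp([.56,.06,.42],down(-H)); arm.pause(.2); return eyes.read_camera("wrist")
def moved(im,name):
    u,v=(np.array(ITEMS[name][4])*.64).astype(int); s=np.s_[max(0,v-20):v+20,u-20:u+20]
    T=im4[max(0,v-14):v+14,u-14:u+14]; m=cv2.matchTemplate(im[max(0,v-45):v+45,max(0,u-45):u+45],T,cv2.TM_CCOEFF_NORMED)
    _,sc,_,l=cv2.minMaxLoc(m); d=(l[0]+max(0,u-45)-(u-14),l[1]+max(0,v-45)-max(0,v-14)); return d,round(sc,2)
def pack(name):
    x,y,an,slot,_=ITEMS[name]
    gripper_to(.06)
    P=np.array([x,y,.23]); arm.move_ptp(P,best(P,an)); arm.movel([x,y,.122],.1)
    gripper_to(0); s=readout.sense(); w=s["grip_width"]; print(name,"grip",w,s["ft_force"].round(1))
    if w<.02: arm.movel(P,.15); return False
    arm.movel(P,.15)
    G=np.r_[box(slot[0],slot[1]-.0),.24]; arm.move_ptp(G,best(G,[Q[2],Q[2]+np.pi]))
    arm.movel(np.r_[G[:2],.150],.12); arm.movel(np.r_[G[:2],.131],.04)
    s=readout.sense(); print(" placed",s["grip_width"],s["ft_force"].round(1),s["tool_pos"].round(4),s["time"])
    gripper_to(.036 if name=="long" else .06); arm.movel(G,.15); return True
E
python3 - <<'E'
from pack import *
im=look(); print({n:moved(im,n) for n in ITEMS})
if max(map(abs,moved(im,"jar")[0]))<3: pack("jar")
im=look(); print({n:moved(im,n) for n in ITEMS})
cv2.imwrite("pics/p1.png",cv2.resize(im[:240],(800,375)))
E
```

```text
{'jar': ((np.int64(0), np.int64(0)), 0.94), 'green': ((np.int64(0), np.int64(0)), 0.99), 'white': ((np.int64(0), np.int64(0)), 0.99), 'long': ((np.int64(0), np.int64(0)), 0.98)}
jar grip 0.02307707698989013 [ 0.5 -0.6 -1.4]
 placed 0.0235070076007199 [ 0.4 -0.  -1.7] [0.6005 0.1426 0.1309] 41.1417
{'jar': ((np.int64(30), np.int64(-13)), 0.41), 'green': ((np.int64(0), np.int64(0)), 0.98), 'white': ((np.int64(0), np.int64(0)), 0.99), 'long': ((np.int64(0), np.int64(0)), 0.99)}
```

View pics/p1.png

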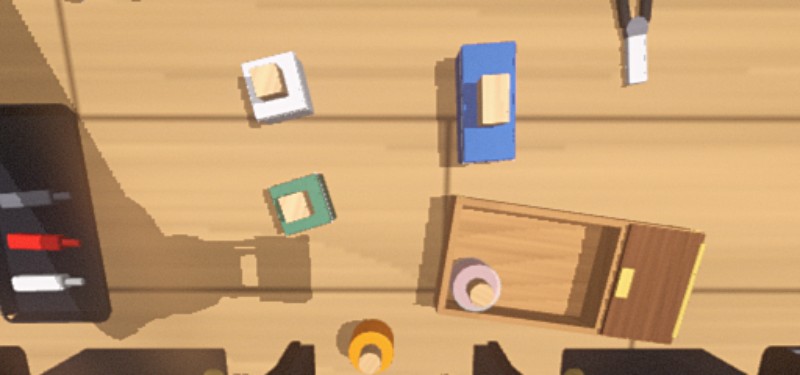

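The jar stands in its corner at (478,288). Now the tins.

Run:
```python
from pack import *
for n in ("green","white","long"):
    m=moved(look(),n); print(n,m)
    if max(map(abs,m[0]))>2 or m[1]<.8 or not pack(n): print("STOP"); break
im=look()
cv2.imwrite("pics/p2.png",cv2.resize(im[:240],(800,375)))
```

```text
green ((np.int64(0), np.int64(0)), 0.98)
green grip 0.023867606405423073 [-0.4 -0.4 -0.7]
 placed 0.02363620017659773 [-0.   0.3 -0.4] [0.6077 0.1961 0.1309] 51.075
white ((np.int64(19), np.int64(-8)), 0.92)
STOP
```

View pics/p2.png

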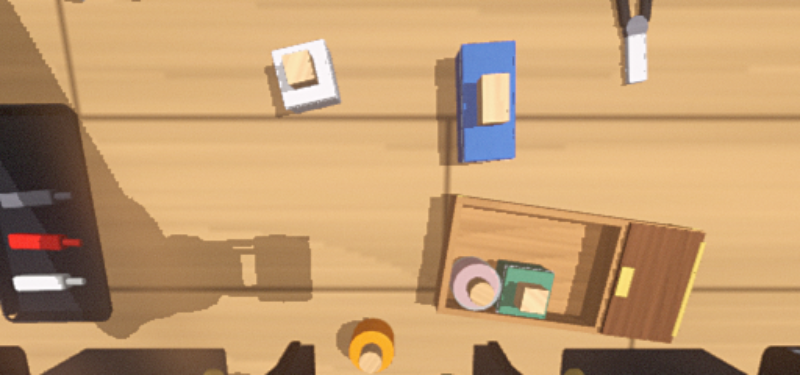

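The white tin was knocked; its grip is now at (299,68). Re-measure it and continue.

Run:
```python
from pack import *
p=eyes.camera_params("wrist"); R=lambda u,z:ray("",np.array(u)*.64,z,p)[:2]
c=R((299,68.5),.076); d=R((340,101),.048)-R((324,40),.048); yaw=np.arctan2(d[1],d[0]); print(c,yaw)
I=ITEMS["white"]; ITEMS["white"]=(c[0],c[1],[yaw+k*H for k in range(-2,3)],I[3],I[4])
if pack("white"):
    m=moved(look(),"long"); print(m)
    if max(map(abs,m[0]))<3: pack("long")
im=look()
cv2.imwrite("pics/p3.png",cv2.resize(im[100:220,256:456],(800,480),interpolation=cv2.INTER_CUBIC)); print(readout.sense()["time"])
```

```text
[ 0.40035847 -0.0224772 ] 0.2487134767202636
white grip 0.023381621896203554 [-0.8 -0.  -0.7]
 placed 0.023681415807555374 [ 0.2  0.  -0.9] [0.615  0.2495 0.1308] 61.6917
((np.int64(0), np.int64(0)), 0.97)
long grip 0.02355263357079161 [ 0.7  0.1 -1.9]
 placed 0.02393880490322704 [ 1.  -0.  -2.5] [0.5542 0.2033 0.1309] 71.9
74.525
```

View pics/p3.png

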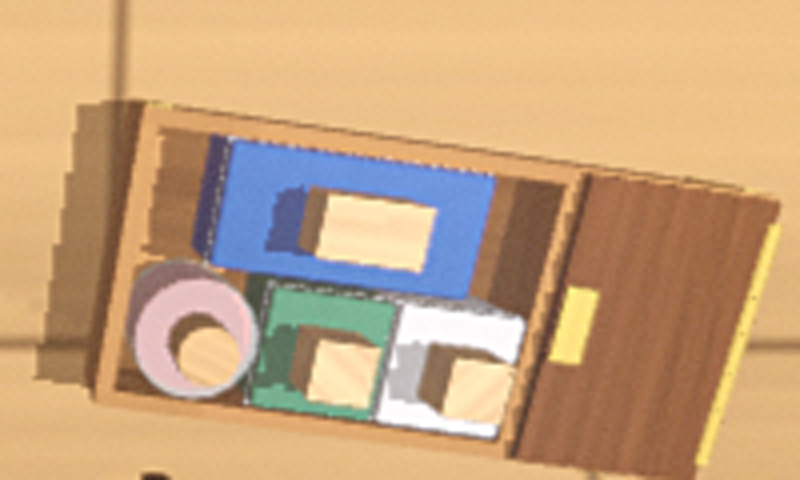

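Run:
```python
from pack import *
p=eyes.camera_params("wrist"); c,s=np.cos(Q[2]),np.sin(Q[2])
for n,u in dict(white=(480,390),green=(343,372),long=(377,233),jar=(207,357)).items():
    d=ray("",(256+u[0]/4,100+u[1]/4),.084,p)[:2]-Q[:2]; print(n,(c*d[0]+s*d[1]).round(4),(-s*d[0]+c*d[1]+.0385).round(4))
s_=readout.sense(); print(s_["time"],s_["grip_width"])
arm.pause(.5); print(arm.hand_in())
```

```text
white 0.0257 0.0538
green 0.0259 0.0007
long -0.0276 0.0015
jar 0.0272 -0.0514
74.525 0.035756012533510524
the job is handed in; nothing more can be done
None
```

I handed the job in at about 75 s: the jar and the three tins on the table are in the large section, and the brass reamer is in the small compartment with the flap shut; the jar's beads look pink rather than red, blue or yellow, and I packed it because no other jar could be the fourth item, and I don't have the judge's result.

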